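Crank a bench mould press shut

TASK

Fit the loose crank onto the upright square shaft end of the bench press, pushing it fully down without ramming it, and wind it clockwise through its full turns until the press plate has pushed the steel mould home against the end stop and holds it firmly, without crushing it. Use only the crank to move the plate and the mould, leave the crank sitting fully down on the shaft, and do not disturb the other things on the table.

Things in the scene. Friction and masses are not known exactly. Their poses are not given: they have to be found in the camera images.
- press: Fixed bench press, 120 x 360 mm base, 20 mm thick. Origin on the table straight below the shaft's axis; z up; local -y runs along the bed from the gearbox (80 x 90 mm about the origin, top 85 mm up) past plate and mould to the end stop. Turning the shaft clockwise seen from above drives the plate to -y, 40 mm a turn; 2 to 3 turns close it. It stays where it is left.
- stop_face (a point): On the press, fixed: middle of the end stop's inner face, 277 mm to local -y of the press's origin. Turning the shaft takes about 0.25 N m (3.5 N at the crank's handle, 70 mm out); each 10 N between plate and mould adds 0.9 N there. Once let go, the drive can hold up to about 35 N on the mould.
- shaft_seat (a point): On the press, fixed: centre of the top of the round boss (38 mm across, 8 mm high) on the gearbox, 93 mm above the table; axes as the press, not turning. The hub of a fitted crank rests on it. From it rises the shaft: a 14 mm square, 20 mm high, then a round pilot.
- shaft_tip (a point): On the press, fixed: tip of the shaft, 26 mm above shaft_seat. The round pilot is 6 mm high, tapering from 13 to 9 mm across. The square below it stands at a different angle each time, which is not measured (this point does not turn with it): see it, or feel for it by turning the crank with light pressure until it drops on.
- crank: Removable dark steel crank, 0.33 kg, lying flat on the table, handle up. Origin: centre of the hub's underside; z up, x along the arm to the handle. Flat arm 18 mm wide, 10 mm thick, underside level with the hub's, reaching to x = 82 mm. Centre of mass about 15 mm from the origin towards the handle.
- hub_top (a point): On the crank: centre of the hub's top, 22 mm above the crank's origin. Hub 38 x 38 mm, 22 mm high, sides along the crank's x and y, with a 16 mm square hole right through along z (sides along x and y too; 1 mm play on each side of the shaft).
- handle_mid (a point): On the crank: point on the handle's axis, 70 mm along x and 35 mm up from the crank's origin. The handle is an upright black sleeve, 22 mm across, from 12 to 58 mm above the hub's underside, that spins freely on its pin.
- plate: Press plate, 90 mm across, 12 mm thick, 62 mm high, sliding along the press, carried on springs by a carriage behind it (it gives 1 mm per 12 N, up to 10 mm); origin at the centre of its lower edge, in the middle of its thickness; axes as the press. Its working face is 6 mm to -y. It starts 75 to 99 mm to -y of the press's origin; with the mould home it stands 181 mm to -y.
- mould: Closed steel food mould with a lid, 90 x 90 mm, body 56 mm high, 75 mm over its lid handle, loose on the press bed (about 0.8 kg); origin at the centre of its underside, axes along its sides, y roughly along the press. It starts 5 to 22 mm short of home and slightly askew; home, its origin is 232 mm to -y of the press's origin.
- bowl: open steel bowl, 150 mm across, 60 mm high; bystander, to be left alone; origin under its middle
- wrench: steel spanner lying flat; bystander, to be left alone; origin under its middle
- spatula: spatula lying flat; bystander, to be left alone; origin under its middle
- screwdriver: screwdriver lying flat; bystander, to be left alone; origin under its middle
- mug: white mug, 76 mm across, 90 mm high; bystander, to be left alone; origin under its middle
- jar: closed glass jar, 70 mm across, 100 mm high; bystander, to be left alone; origin under its middle
- pastry_ring: thin steel ring, 90 mm across, 45 mm high; bystander, to be left alone; origin under its middle
Mind the look-alikes: they are no part of the job. What is shaped like the crank but turquoise or yellow is not meant.

How it is judged:
On the way, in this order (a step that is already met when the one before it is completed fails the run):
1. the crank is fitted fully down on the square shaft (z of crank in the frame of shaft_seat between -0.003 and 0.004 m and horizontal distance between crank and shaft_seat below 0.004 m and angle between crank's own z axis and vertical below 0.12 rad), for 0.2 s.
2. with the crank fitted, the plate has been wound forward 40 mm, a full turn (z of crank in the frame of shaft_seat between -0.003 and 0.004 m and distance of plate from where it was at the start of the episode above 0.04 m).
At the end, for the whole second after the job is handed in: The crank still sits fully down on the shaft (hub within 4 mm of the boss, upright within 0.12 rad), the mould stands against the end stop (centre within 2.5 mm of home) and the plate presses on it with more than 10 N; all released and at rest (all of step 1 and contact force between plate and mould above 10 N and y of mould in the frame of press below -0.2295 m and linear speed of mould below 0.01 m/s and linear speed of crank below 0.02 m/s); the robot touches nothing.
It fails at once if the crank is pressed against the press with more than 40 N before it has dropped onto the square (z of crank in the frame of shaft_seat above 0.012 m and contact force between crank and press above 40 N).
It fails at once if the plate crushes the mould (more than 90 N) (contact force between plate and mould above 90 N).
It fails at once if the robot touches the plate or the mould itself (contact force between any of the fingers, the arm and plate above 1 N or contact force between any of the fingers, the arm and mould above 1 N).
It fails at once if a bystander is moved more than 30 mm (distance of any of bowl, wrench, spatula, screwdriver, mug, jar, pastry_ring from where it was at the start of the episode above 0.03 m).
It also fails if it takes over 72 s, if anything falls off the work surface, if the arm or the gripper's body presses on something with over 40 N, if the wrist force passes 120 N, or if a joint passes its speed limit or range.

ROBOT

A 6-joint arm with a two-finger parallel gripper is mounted at the origin on the work surface. World frame = base frame: x ahead of the robot, y to its left, z up, the work surface at z = 0. Lengths are in m, angles in rad, forces in N, time in s.
With the tool pointing down it reaches from about 0.35 to 0.975 m from the base axis. Payload 7.1 kg.
Tool frame: the origin (TCP) lies midway between the tips of the shut fingers; the grasp point (between the pads) lies 19 mm behind it; z points along the fingers, x is the direction in which the jaws open and shut, and the axes are right-handed (so a half turn about z gives the same grasp; the last joint's range is limited). The gripper opens to 88 mm and grips with 3 to 60 N. Pads are 20 mm wide; open, the fingers measure 115 mm over their backs; the gripper's body (75 mm by 178 mm) begins 61 mm behind the grasp point.
Start: joints at [-1.358, 0.423, 1.63, -0, 1.089, -0.019], TCP at [0.144, -0.608, 0.223] pointing down, gripper open.
Joint ranges: [-3, 3], [-0.9, 2.11], [0.09, 2.58], [-1.31, 4.45], [0.11, 2.69], [-2.54, 2.54]. Speed limits (rad/s): [2.39, 2.39, 3.01, 3.14, 3.14, 3.14].

INTERFACE

Orientations are given as a unit quaternion [w, x, y, z].
In Python, from station import move_pose, movel, movej, command_gripper, wait, inverse_kinematics, read_camera, camera_info, MotionError, job_done, get_time, get_joint_pos, get_qvel, get_effort, get_tcp_pos, get_ee_rot, get_ft_force, get_ft_torque, get_grip_width gives the robot as it stands. Calls block until the motion is done:
- move_pose(position, orientation): joint-space move of the TCP to a pose.
- movel(position, frame=None, v=0.15, until_force=None): straight line of the TCP; frame=None keeps the orientation; v is the mean speed in m/s. With until_force (N) it stops when the force on the tool has changed by that much, and returns True; else False.
- movej(angles): joint-space move.
- command_gripper(opening): opening from 0.0 (shut) to 1.0 (fully open); the grip force is fixed at half the most; returns when the fingers have stopped.
- wait(seconds).
- inverse_kinematics(position, orientation): joint angles nearest the present ones, or None.
- read_camera(name): name is "side" or "top"; returns the picture (480x640x3 uint8, red, green, blue); there is no depth.
- camera_info(name): a dict with "intrinsics" (3x3 intrinsics, pixels), "T" (4x4, takes a point from camera to world coordinates). Camera axes: x right, y up, looking along -z (the intrinsics and any distortion apply to the point x, -y, -z); pixel columns grow to the right and rows downward; lengths in m; the calibration is good to about 2 mm. A picture is of the moment at which its call begins. camera_info takes no time and is no camera call.
A pose or a line that the arm cannot do raises MotionError and nothing moves.
- job_done(): hands the job in, once; it reports no verdict.
Readings, each from a call of its own:
- get_time(): time.
- get_joint_pos(): joint angles.
- get_qvel(): joint speeds.
- get_effort(): joint torques, N m.
- get_tcp_pos(): TCP position.
- get_ee_rot(): TCP orientation.
- get_ft_force(): force on the tool from outside, world axes, zero at the start.
- get_ft_torque(): the same for the moment, N m.
- get_grip_width(): opening from 0.0 (shut) to 1.0 (fully open).
Only numpy, scipy, OpenCV 4.12 (cv2) and the standard library are available. Lean on these libraries where they do the work, as an engineer would, in place of code of your own. Each camera call takes 0.05 s, during which the arm holds its last target.

## Working session

There is one attempt and no reset: what is moved stays moved. The work goes in short steps, each a Python script; the robot and the scene stay as the last script left them, time stands still between calls to the robot, and variables do not carry over. Pictures are saved under pics/ and viewed, and the job is handed in when it is done.

```bash
ls; mkdir -p pics; python3 - <<'E'
from station import *
import cv2
for n in("side","top"):
    i=camera_info(n);print(n,i)
    cv2.imwrite(f"pics/{n}0.png",read_camera(n)[:,:,::-1])
print(get_time(),get_ee_rot(),get_tcp_pos())
E
```

```text
pics
side {'intrinsics': array([[477.07006887,   0.        , 310.25090916],
       [  0.        , 477.07006887, 240.43014203],
       [  0.        ,   0.        ,   1.        ]]), 'T': array([[-0.84417508,  0.39945537, -0.35749663,  0.1077779 ],
       [-0.53597525, -0.64131186,  0.54904428,  0.6516338 ],
       [-0.00994814,  0.65509885,  0.75547769,  0.877743  ],
       [ 0.        ,  0.        ,  0.        ,  1.        ]])}
top {'intrinsics': array([[457.1477209 ,   0.        , 320.48943009],
       [  0.        , 457.1477209 , 236.0930844 ],
       [  0.        ,   0.        ,   1.        ]]), 'T': array([[-1.20582457e-02,  9.95955065e-01, -8.90399178e-02,
         4.21728671e-01],
       [-9.99926955e-01, -1.20839216e-02,  2.50695739e-04,
         6.63112133e-02],
       [-8.26269696e-04,  8.90364369e-02,  9.96028027e-01,
         1.19378666e+00],
       [ 0.00000000e+00,  0.00000000e+00,  0.00000000e+00,
         1.00000000e+00]])}
0.1 [-4.43403853e-04  7.84128104e-01 -6.20598611e-01 -5.33467283e-04] [ 0.14349011 -0.60779431  0.22197554]
```

View pics/side0.png

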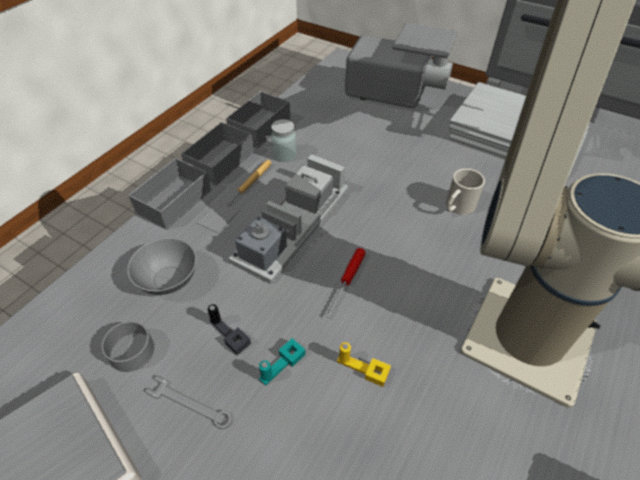

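View pics/top0.png

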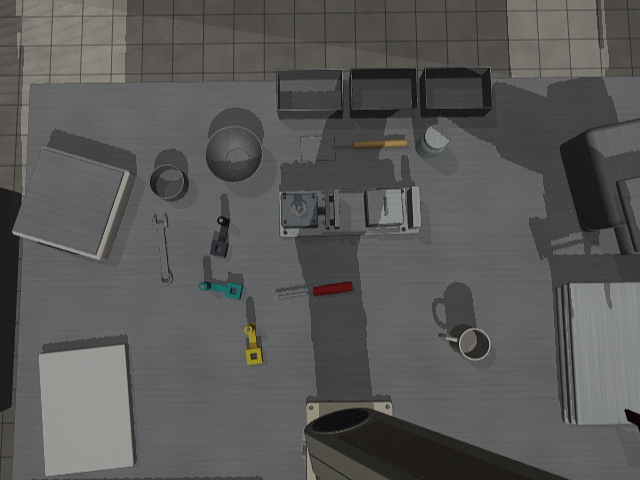

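The three crank-shaped objects in the top view are a dark one at (220,240), a turquoise one at (222,289) and a yellow one at (253,345). The task asks for dark steel with a black handle, so I take the one at (220,240). Next I'll check it and the press in enlarged crops.

```bash
python3 - <<'E'
import cv2,numpy as np
t=cv2.imread("pics/top0.png");s=cv2.imread("pics/side0.png")
def c(im,x,y,w,h,k): return cv2.resize(im[y:y+h,x:x+w],(w*k,h*k),interpolation=cv2.INTER_CUBIC)
a=c(t,195,205,50,60,6);b=c(s,195,295,65,60,6)
cv2.imwrite("pics/crank_crop.png",np.hstack([a,b]))
cv2.imwrite("pics/press_top.png",c(t,272,180,155,62,5))
cv2.imwrite("pics/press_side.png",c(s,225,150,130,130,4))
E
```

```text
(no output)
```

View pics/crank_crop.png

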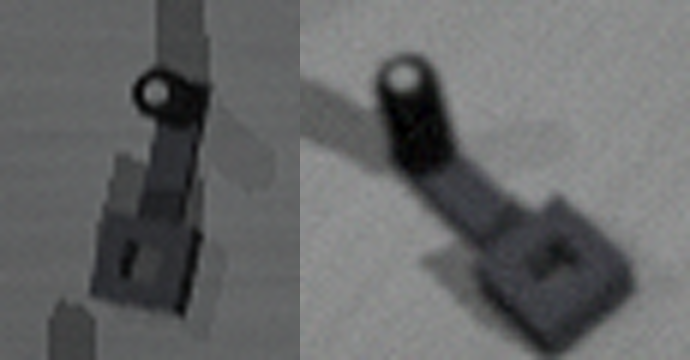

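View pics/press_top.png

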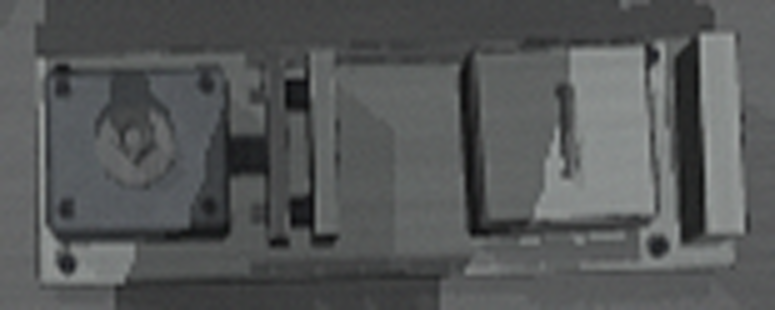

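View pics/press_side.png

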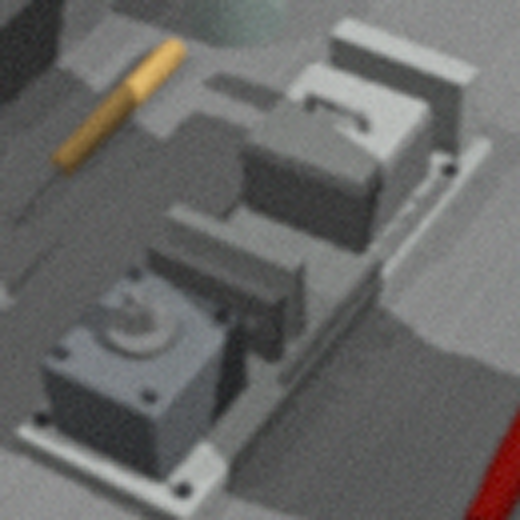

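The crop confirms it: dark steel crank with a black handle at about (220,222) and the hub at about (219,248). Next come denoised, enlarged views so I can measure it.

```bash
cat > h.py <<'E'
import numpy as np,cv2
from station import *
def ray(cam,uv):
    i=camera_info(cam);K=i["intrinsics"];T=i["T"]
    d=np.array([(uv[0]-K[0,2])/K[0,0],-(uv[1]-K[1,2])/K[1,1],-1.])
    d=T[:3,:3]@d; return T[:3,3],d/np.linalg.norm(d)
def onz(cam,uv,z):
    o,d=ray(cam,uv); return o+d*(z-o[2])/d[2]
def tri(a,b):
    o1,d1=ray("top",a);o2,d2=ray("side",b)
    s=np.linalg.lstsq(np.c_[d1,-d2],o2-o1,rcond=None)[0]
    p,q=o1+s[0]*d1,o2+s[1]*d2
    return (p+q)/2,np.linalg.norm(p-q)
def proj(cam,p):
    i=camera_info(cam);K=i["intrinsics"];T=i["T"]
    c=T[:3,:3].T@(np.array(p)-T[:3,3]); x=np.array([c[0],-c[1],-c[2]]); u=K@x; return u[:2]/u[2]
def avg(cam,n=6): return np.mean([read_camera(cam).astype(float) for _ in range(n)],0)[:,:,::-1]
def crop(im,x,y,w,h,k,name,g=1.6):
    c=np.clip(im[y:y+h,x:x+w]*g,0,255).astype(np.uint8)
    c=cv2.resize(c,(w*k,h*k),interpolation=cv2.INTER_CUBIC)
    for i in range(0,w,10):
        cv2.line(c,(i*k,0),(i*k,6),(0,255,255),1); cv2.putText(c,str(x+i),(i*k,16),0,.35,(0,255,255),1)
    for i in range(0,h,10):
        cv2.line(c,(0,i*k),(6,i*k),(0,255,255),1); cv2.putText(c,str(y+i),(8,i*k+4),0,.35,(0,255,255),1)
    cv2.imwrite(name,c)
E
python3 - <<'E'
from h import *
t=avg("top");s=avg("side");np.save("t0.npy",t);np.save("s0.npy",s)
crop(t,200,208,45,55,10,"pics/c1.png",2.2);crop(s,200,298,60,60,10,"pics/c2.png",2.2)
crop(t,276,186,50,54,11,"pics/p1.png",2.2);crop(s,228,208,75,70,8,"pics/p2.png",2)
E
```

```text
(no output)
```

View pics/c1.png

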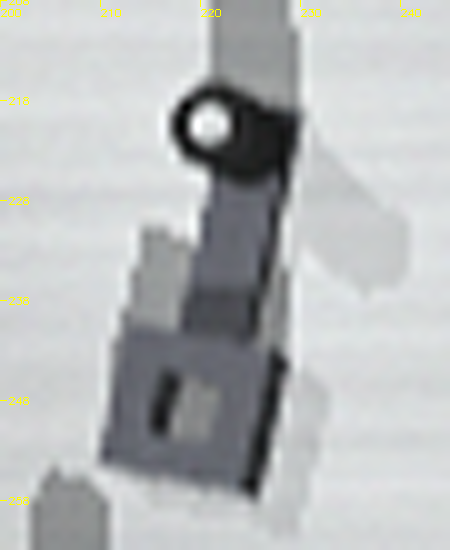

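View pics/c2.png

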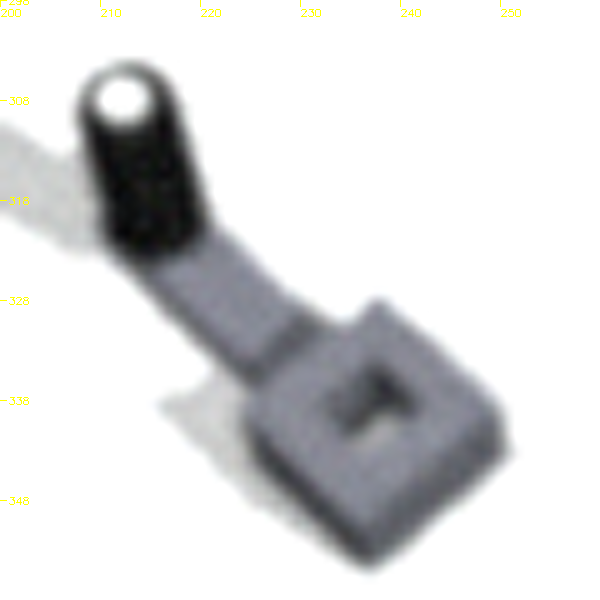

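View pics/p1.png

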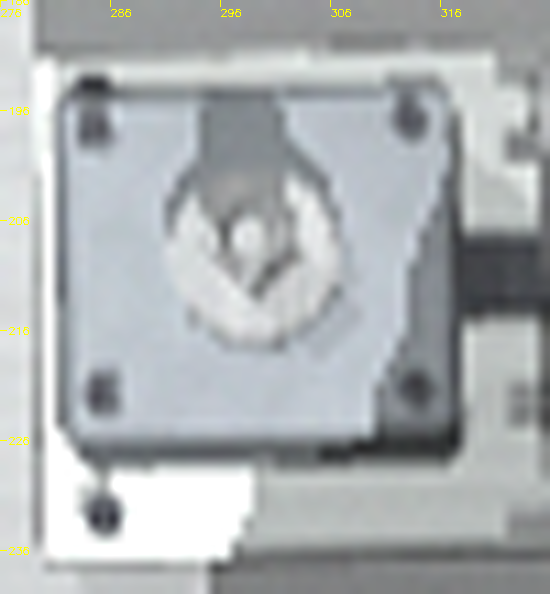

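View pics/p2.png

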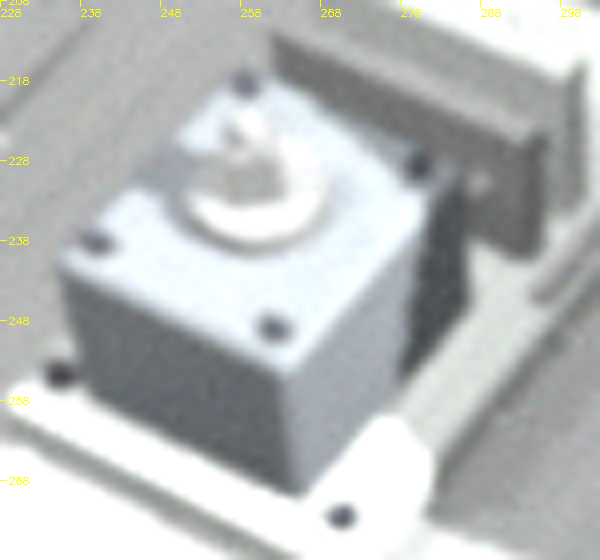

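```bash
python3 - <<'E'
from h import *
np.set_printoptions(precision=4,suppress=True)
def P(u,k,o): return (o[0]+(u[0]+.5)/k-.5,o[1]+(u[1]+.5)/k-.5)
C1=lambda u:P(u,10,(200,208));C2=lambda u:P(u,10,(200,298));P1=lambda u:P(u,11,(276,186));P2=lambda u:P(u,8,(228,208));PT=lambda u:P(u,5,(272,180))
hub=tri(C1((187,405)),C2((374,412)));han=tri(C1((209,122)),C2((123,97)))
print("hubtop",hub,"handle top",han)
hz=[onz("top",C1(u),.022) for u in((125,322),(277,347),(245,491),(105,462))]
for a,b in((0,1),(1,2),(2,3),(3,0)): d=hz[b]-hz[a];print("edge",np.linalg.norm(d),np.degrees(np.arctan2(d[1],d[0])))
print("hub top on z.022",np.mean(hz,0), onz("side",C2((374,412)),.022))
d=han[0]-hub[0];print("yaw",np.degrees(np.arctan2(d[1],d[0])),np.linalg.norm(d[:2]))
print("gearbox bolts centre",tri(P1((255,255)),P2((258.5,205))))
print("tip",tri(P1((248,238)),P2((248,125))), onz("top",P1((248,238)),.119),onz("side",P2((248,125)),.119))
print("boss",onz("top",P1((255,257)),.093))
for z,u in((.085,(93,125)),(.085,(410,118)),(.085,(103,390)),(.085,(415,388))): print(onz("top",P1(u),z))
print([onz("side",P2(u),.085) for u in ((245,83),(418,165),(97,243),(274,328))])
a,b,c=[onz("top",PT(u),.02) for u in((67,262),(657,245),(652,55))];d=b-a;print(a,b,c,"press -y dir",np.degrees(np.arctan2(d[1],d[0])))
E
```

```text
hubtop (array([0.4987, 0.3291, 0.0202]), np.float64(0.000712046027733995)) handle top (array([0.5669, 0.3151, 0.0619]), np.float64(7.111971255748784e-05))
edge 0.0397472831672189 -100.03090567872583
edge 0.03777691754170218 167.8073869911743
edge 0.03681747229981558 77.65064203442891
edge 0.03629311064761895 -7.606876519840033
hub top on z.022 [0.4987 0.3287 0.022 ] [0.4975 0.3296 0.022 ]
yaw -11.635447329795367 0.06966401164083767
gearbox bolts centre (array([0.5884, 0.1184, 0.0872]), np.float64(4.350288952699709e-05))
tip (array([0.5876, 0.1186, 0.1205]), np.float64(0.0009952293559461845)) [0.5874 0.1184 0.119 ] [0.5889 0.1178 0.119 ]
boss [0.5871 0.1181 0.093 ]
[0.6185 0.1544 0.085 ]
[0.6192 0.0837 0.085 ]
[0.5589 0.1525 0.085 ]
[0.5585 0.0832 0.085 ]
[array([0.6211, 0.081 , 0.085 ]), array([0.5606, 0.0809, 0.085 ]), array([0.6194, 0.1519, 0.085 ]), array([0.5596, 0.1508, 0.085 ])]
[0.5384 0.1574 0.02  ] [ 0.5435 -0.1472  0.02  ] [ 0.6429 -0.1474  0.02  ] press -y dir -89.03699223805037
```

Crank origin is about (0.4985, 0.329) with yaw −11.5°. Hub-top height triangulated at 20 mm (should be 22), handle top at 62 mm (58), radius 69.7 mm (70). The shaft is at about (0.588, 0.118), tip height 120.5 mm (119). These all agree with the text. I'll grasp the hub across its y sides.

```bash
cat >> h.py <<'E'
def Q(yaw_deg):  # tool pointing down, tool x at yaw
    a=np.radians(yaw_deg)/2; return [0,np.cos(a),np.sin(a),0]
def st(m=""): print(m,"t%.2f"%get_time(),"tcp",np.round(get_tcp_pos(),4),"F",np.round(get_ft_force(),2),"T",np.round(get_ft_torque(),2),"w%.1f"%(get_grip_width()*88),"j6 %.2f"%get_joint_pos()[5])
E
python3 - <<'E'
from h import *
q=Q(78.5)
print(inverse_kinematics([.4985,.329,.15],q))
move_pose([.4985,.329,.12],q);st("above")
movel([.4985,.329,.005],v=.1);st("down")
command_gripper(.3);st("grip")
import sys
movel([.4985,.329,.03],v=.05);st("lift")
t=avg("top",2);s=avg("side",2)
crop(t,190,190,70,80,7,"pics/g1.png",2.);crop(s,190,270,90,80,7,"pics/g2.png",2.)
E
```

```text
[ 5.63434057e-01  4.73452112e-01  1.74370456e+00 -4.44089210e-16
  9.24435986e-01 -8.06649406e-01]
above t4.21 tcp [0.4989 0.3285 0.1201] F [-0.46 -1.02  0.59] T [ 0.06 -0.15 -0.03] w88.3 j6 -0.81
down t5.51 tcp [0.499  0.3293 0.0056] F [-0.08 -0.25  0.4 ] T [ 0.09 -0.17 -0.03] w87.8 j6 -0.81
grip t6.33 tcp [0.4985 0.329  0.005 ] F [-0.16  0.77  0.46] T [ 0.08 -0.14  0.  ] w37.9 j6 -0.81
lift t6.98 tcp [0.4985 0.329  0.0302] F [-0.26  0.73 -2.95] T [ 0.05 -0.08  0.01] w38.1 j6 -0.81
```

View pics/g2.png

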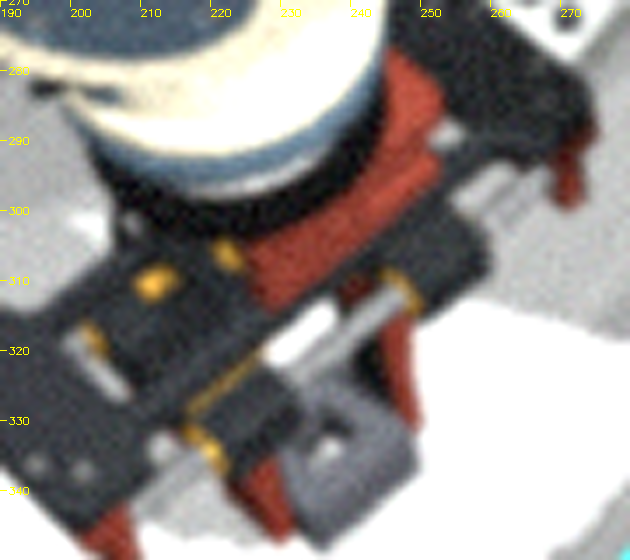

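```bash
python3 - <<'E'
from h import *
t=np.load("t0.npy");s=np.load("s0.npy")
crop(t,288,196,22,24,25,"pics/sq1.png",2.);crop(s,248,218,24,24,24,"pics/sq2.png",1.4)
a=cv2.imread("pics/sq1.png");b=cv2.imread("pics/sq2.png");h=560
f=lambda x:cv2.copyMakeBorder(x,0,620-x.shape[0],0,0,0)
cv2.imwrite("pics/sq.png",cv2.resize(np.hstack([f(a),f(b)]),None,fx=.7,fy=.7))
E
```

```text
(no output)
```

View pics/sq.png

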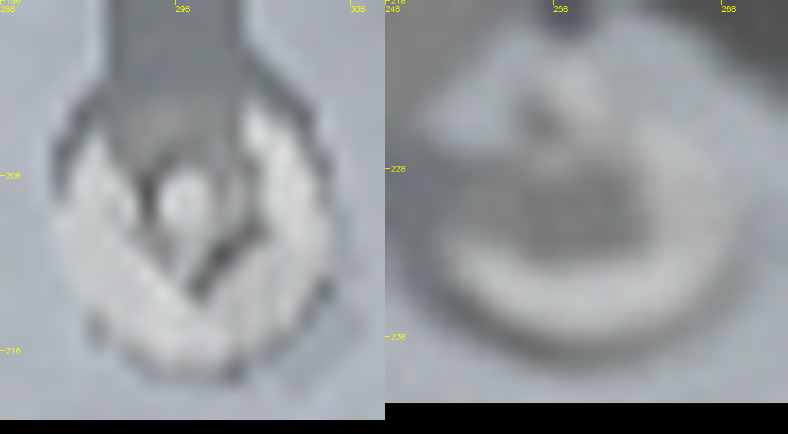

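```bash
python3 - <<'E'
from h import *
print(onz("side",(190+330.5/7-.5,270+425.5/7-.5),.047), proj("side",(.4985,.329,.047)),proj("side",(.4985,.329,.025)))
movel([.4985,.329,.2],v=.25)
q=Q(38.)
move_pose([.5876,.1184,.2],q);st("over")
movel([.5876,.1184,.145],v=.15);wait(.2);st("hi")
s=avg("side",2);crop(s,215,160,90,85,7,"pics/o1.png",2.)
E
```

```text
[0.4982621  0.32435039 0.047     ] [235.16183608 331.97875803] [236.56907731 337.5497797 ]
over t8.93 tcp [0.587  0.1191 0.1992] F [-0.83  0.58 -2.74] T [-0.02 -0.13  0.02] w38.1 j6 -0.48
hi t9.64 tcp [0.5884 0.1188 0.1462] F [-0.28  0.1  -3.85] T [-0.01 -0.13  0.02] w37.9 j6 -0.48
```

View pics/o1.png

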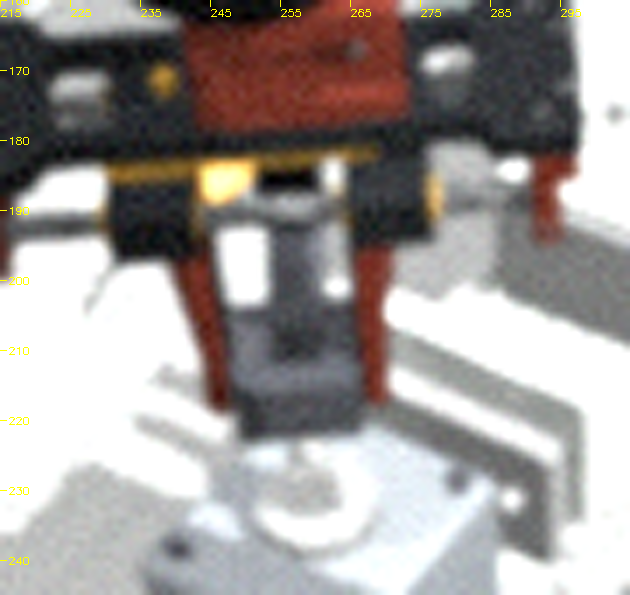

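```bash
python3 - <<'E'
from h import *
print(proj("side",(.5876,.1184,.14)),proj("side",(.5876,.1184,.119)),proj("side",(.5876,.1184,.162)))
b=get_ft_force()
movel([.5876,.1184,.121],v=.06);wait(.15);st("at tip level ")
r=movel([.5876,.1184,.098],v=.02,until_force=6);st("stop %s"%r)
E
```

```text
[257.99134567 216.92243001] [258.88652581 223.60765889] [257.02322523 209.69248107]
at tip level  t10.44 tcp [0.5879 0.1185 0.1212] F [-0.03  0.11 -3.54] T [-0.04 -0.1  -0.06] w37.7 j6 -0.48
stop False t11.74 tcp [0.5877 0.1184 0.0981] F [-0.97 -0.01 -2.19] T [-0.02 -0.13  0.05] w38.0 j6 -0.48
```

```bash
python3 - <<'E'
from h import *
r=movel([.5876,.1184,.094],v=.015,until_force=6);wait(.1);st("stop %s"%r)
t=get_tcp_pos()
s=avg("side",2);crop(s,215,160,90,85,7,"pics/o2.png",2.)
E
```

```text
stop True t12.05 tcp [0.5877 0.1184 0.098 ] F [-0.05 -0.22  5.67] T [-0.04 -0.02  0.07] w37.4 j6 -0.48
```

View pics/o2.png

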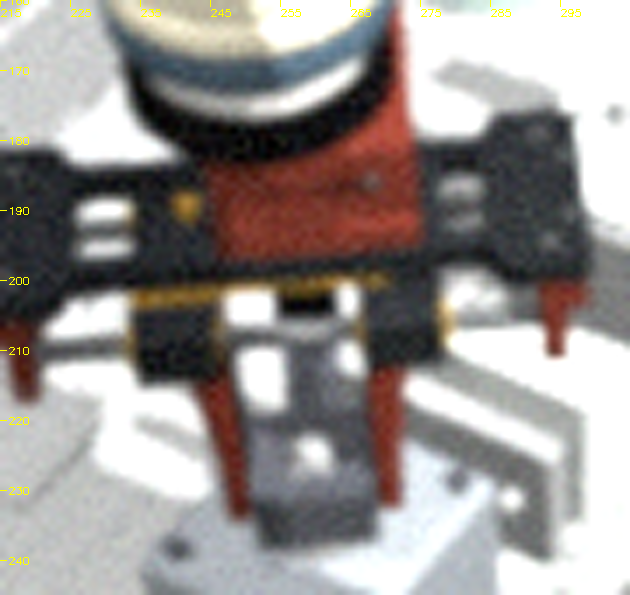

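Seated: contact came at TCP z = 0.098, which puts the hub underside at 0.093, and the pilot is visible through the hole at (259,225). Next I release and look.

```bash
python3 - <<'E'
from h import *
command_gripper(.7);st("open")
p=get_tcp_pos()
movel([.5876,.1184,.2],v=.2)
move_pose([.45,-.1,.26],Q(38));st()
t=avg("top",4);s=avg("side",4);np.save("t1.npy",t);np.save("s1.npy",s)
crop(t,272,180,155,62,5,"pics/w1.png",1.8);crop(s,225,150,130,130,4,"pics/w2.png",1.6)
E
```

```text
open t12.72 tcp [0.5865 0.1182 0.0966] F [0.4  0.25 0.62] T [-0.02 -0.12  0.04] w61.6 j6 -0.48
 t14.43 tcp [ 0.4505 -0.0996  0.2596] F [-0.07  0.77  0.48] T [-0.05 -0.12  0.01] w61.7 j6 -0.91
```

View pics/w1.png

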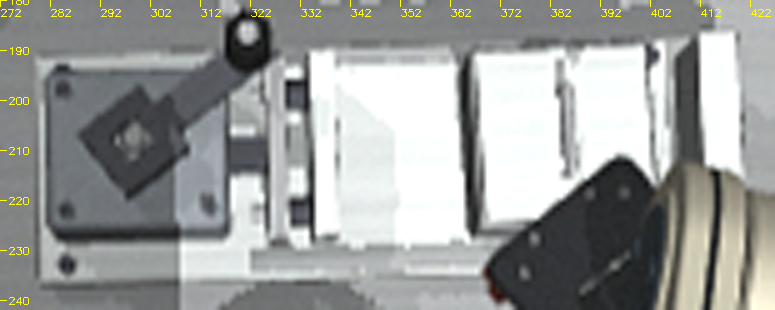

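View pics/w2.png

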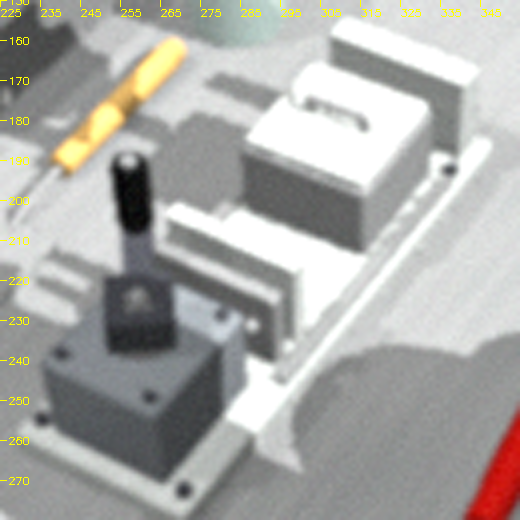

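```bash
python3 - <<'E'
from h import *
np.set_printoptions(precision=4,suppress=True)
PT=lambda u:((u[0]+.5)/5-.5+272,(u[1]+.5)/5-.5+180)
PS=lambda u:((u[0]+.5)/4-.5+225,(u[1]+.5)/4-.5+150)
h=tri(PT((245,33)),PS((128,160)));print("handle top",h)
d=h[0][:2]-[.5876,.1184];print(np.linalg.norm(d),np.degrees(np.arctan2(d[1],d[0])))
a=np.radians(.95);R=np.array([[np.cos(a),-np.sin(a)],[np.sin(a),np.cos(a)]])
loc=lambda p:R.T@(p[:2]-np.array([.5876,.1184]))
for n,u,z in(("plate back",(310,145),.082),("plate face",(336,145),.082),("mould near",(473,140),.076),("mould far",(652,140),.076),("stop top inner",(698,140),.085)):
    print(n,loc(onz("top",PT(u),z)))
E
```

```text
handle top (array([0.6297, 0.0643, 0.156 ]), np.float64(0.00023489654592029734))
0.06850905461634571 -52.097259272979706
plate back [-0.0005 -0.0854]
plate face [-0.0009 -0.0981]
mould near [ 0.0005 -0.1661]
mould far [-0.002  -0.2544]
stop top inner [-0.004  -0.2753]
```

The plate is at local y = −0.092, so about 89 mm (2.23 turns) of travel remain, and the mould is about 22 mm short of home. The handle is at yaw −52°, radius 68.5 mm. I'll grip the handle with the jaws tangential and wind in small chords.

```bash
cat >> h.py <<'E'
C=np.array([.5876,.1184]);ZH=.118
def hp(a,r=.07): a=np.radians(a); return [C[0]+r*np.cos(a),C[1]+r*np.sin(a),ZH]
def tang(a,F):  # resisting force against clockwise motion, and radial outward
    a=np.radians(a); cw=np.array([np.sin(a),-np.cos(a)]); rr=np.array([np.cos(a),np.sin(a)])
    return -F[:2]@cw, F[:2]@rr
E
python3 - <<'E'
from h import *
q=Q(38)
x,y,_=hp(-52)
move_pose([x,y,.22],q)
movel([x,y,ZH],v=.12);wait(.1);st("down")
command_gripper(.1);st("grip")
F0=get_ft_force()
np.save("F0.npy",F0)
for a in range(-62,-103,-10):
    movel(hp(a),v=.06);F=get_ft_force();p=get_tcp_pos();r=p[:2]-C
    print(a,"F",np.round(F,1),"tan/rad",np.round(tang(a,F),1),"ang %.1f r %.4f z %.4f"%(np.degrees(np.arctan2(r[1],r[0])),np.hypot(*r),p[2]),"t%.2f"%get_time())
E
```

```text
down t16.90 tcp [0.6314 0.0633 0.119 ] F [ 0.83  0.02 -0.09] T [-0.03 -0.14 -0.01] w62.0 j6 -0.58
grip t17.60 tcp [0.6307 0.0632 0.118 ] F [ 0.    0.45 -0.54] T [-0.02 -0.11 -0.07] w21.7 j6 -0.58
-62 F [ 1.9  0.7 -0.7] tan/rad [2.  0.3] ang -62.2 r 0.0701 z 0.1181 t17.95
-72 F [ 1.7  1.1 -0.9] tan/rad [ 1.9 -0.5] ang -72.2 r 0.0700 z 0.1181 t18.30
-82 F [1.8 0.8 0.1] tan/rad [ 1.8 -0.5] ang -82.2 r 0.0700 z 0.1181 t18.65
-92 F [ 1.5  1.2 -0.6] tan/rad [ 1.5 -1.2] ang -92.2 r 0.0700 z 0.1181 t19.00
-102 F [ 1.5  1.7 -0.9] tan/rad [ 1.2 -2. ] ang -102.2 r 0.0700 z 0.1180 t19.35
```

```bash
python3 - <<'E'
from h import *
for i,a in enumerate(range(-117,-748,-15)):
    movel(hp(a),v=.08);F=get_ft_force();p=get_tcp_pos();T=tang(a,F)
    if abs(T[0])>12 or abs(T[1])>20 or abs(F[2])>12: print("odd",a,F);break
    if i%3==0: print(a,"tan/rad",np.round(T,1),"Fz %.1f"%F[2],"z %.4f"%p[2],"t%.2f"%get_time())
print(a);st()
t=avg("top",2);s=avg("side",2)
crop(t,272,180,155,62,5,"pics/x1.png",1.8);crop(s,225,150,130,130,4,"pics/x2.png",1.6)
E
```

```text
-117 tan/rad [ 1.3 -2.7] Fz -0.0 z 0.1181 t19.73
-162 tan/rad [ 1.3 -2.7] Fz -0.8 z 0.1180 t20.85
-207 tan/rad [ 0.9 -2.4] Fz 1.9 z 0.1179 t21.98
-252 tan/rad [ 1.6 -1.4] Fz 2.5 z 0.1179 t23.10
-297 tan/rad [0.8 0.3] Fz 1.7 z 0.1180 t24.23
-342 tan/rad [1.  1.9] Fz 0.5 z 0.1181 t25.35
-387 tan/rad [0.9 2.7] Fz 0.6 z 0.1181 t26.48
-432 tan/rad [0.3 2.1] Fz 0.4 z 0.1180 t27.60
-477 tan/rad [ 1.5 -1.1] Fz 0.3 z 0.1180 t28.73
-522 tan/rad [ 1. -3.] Fz 0.2 z 0.1180 t29.85
-567 tan/rad [ 1.8 -2.4] Fz 1.2 z 0.1179 t30.98
-612 tan/rad [ 0.9 -1. ] Fz 2.3 z 0.1179 t32.10
-657 tan/rad [1.4 0.5] Fz 2.7 z 0.1180 t33.23
-702 tan/rad [0.9 0.9] Fz 0.3 z 0.1181 t34.35
-747 tan/rad [1.7 2.5] Fz 0.3 z 0.1181 t35.48
-747
 t35.48 tcp [0.65   0.0865 0.1181] F [3.01 0.4  0.27] T [ 0.01 -0.61 -0.03] w21.2 j6 -0.55
```

View pics/x2.png

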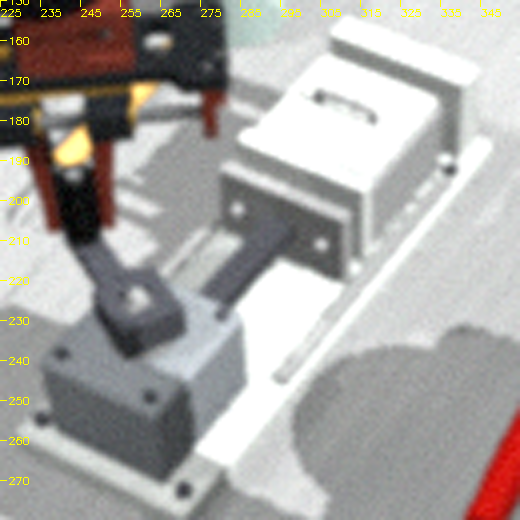

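View pics/x1.png

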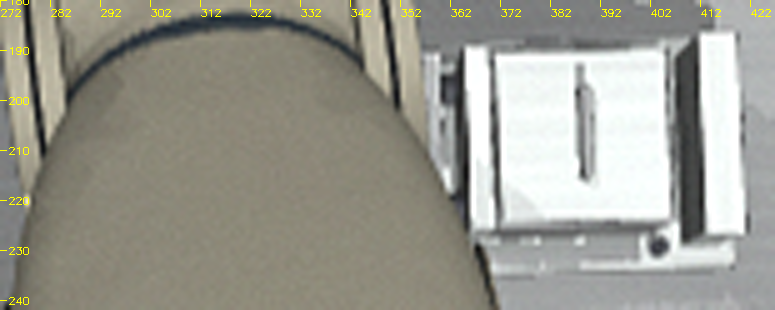

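Plate and mould are in contact and moving together. About 12 mm remains. From here I wind in finer steps while watching the tangential force.

```bash
cat >> h.py <<'E'
def mF(n=8):
    L=[]
    for _ in range(n): L.append(get_ft_force()); wait(.015)
    return np.mean(L,0)
E
python3 - <<'E'
from h import *
L=list(range(-760,-838,-13))+list(range(-844,-863,-6))
for a in L:
    movel(hp(a),v=.06);F=mF();T=tang(a,F)
    print(a,"tan/rad",np.round(T,2),"Fz %.1f"%F[2],"tz %.2f"%get_ft_torque()[2],"t%.2f"%get_time())
    if T[0]>4.2: break
t=avg("top",2);s=avg("side",2)
crop(t,272,180,155,62,5,"pics/y1.png",1.8);crop(s,225,150,130,130,4,"pics/y2.png",1.6)
E
```

```text
-760 tan/rad [1.9  2.41] Fz 0.4 tz 0.02 t36.23
-773 tan/rad [1.53 2.34] Fz 0.8 tz 0.04 t36.77
-786 tan/rad [1.63 1.96] Fz 1.0 tz -0.03 t37.33
-799 tan/rad [1.29 1.85] Fz 1.1 tz 0.03 t37.88
-812 tan/rad [1.64 0.95] Fz 1.0 tz 0.02 t38.42
-825 tan/rad [ 1.83 -0.43] Fz 1.0 tz 0.04 t38.98
-844 tan/rad [ 2.   -1.41] Fz 0.5 tz -0.02 t39.64
-850 tan/rad [ 2.69 -1.69] Fz -0.5 tz -0.00 t40.05
-856 tan/rad [ 2.53 -2.37] Fz -0.7 tz -0.01 t40.46
-862 tan/rad [ 3.  -3.3] Fz -0.9 tz -0.01 t40.87
```

View pics/y2.png

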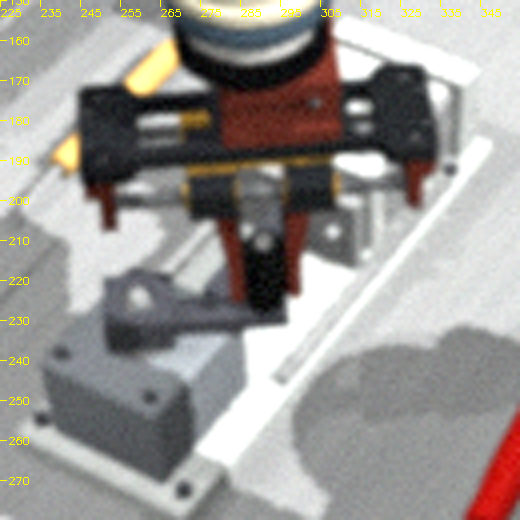

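View pics/y1.png

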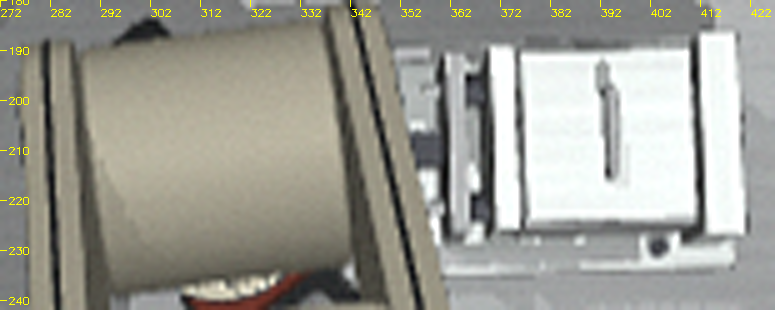

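The mould is now against the stop: lid edge at crop u≈695, stop at 698. The tangential force is climbing from 1.5 to 3.0 N, so I'll wind a little further for a firm hold.

```bash
python3 - <<'E'
from h import *
for a in (-867,-872,-877):
    movel(hp(a),v=.05);F=mF();T=tang(a,F)
    print(a,"tan/rad",np.round(T,2),"Fz %.1f"%F[2],"t%.2f"%get_time())
t=avg("top",4);np.save("t2.npy",t)
t1=np.load("t1.npy")
def prof(im,x0,x1): return im[192:196,x0:x1].mean((0,2)).round().astype(int)
print(prof(t1,322,345));print(prof(t,358,382))
E
```

```text
-867 tan/rad [ 3.35 -3.77] Fz -0.6 t41.48
-872 tan/rad [ 3.97 -3.68] Fz -1.1 t41.88
-877 tan/rad [ 4.31 -3.99] Fz -0.8 t42.29
[ 38  53  48  88  93  96 104 111 115 119  84  47 158 146 147 148 141 124
 133 133 128 132 132]
[ 93  84  35  22 114 103 102 104  69  68  39  32 139 143 142 143 151  61
 117 139 136 136 135 135]
```

Tangential force has risen about 2.7 N over baseline, which means roughly 30 N on the mould. I release, lift away and check.

```bash
python3 - <<'E'
from h import *
command_gripper(.5);st("open")
x,y,_=hp(-877)
movel([x,y,.24],v=.15)
move_pose([.35,-.3,.3],Q(38));st("away")
t=avg("top",4);s=avg("side",4);np.save("t3.npy",t);np.save("s3.npy",s)
crop(t,272,180,155,62,5,"pics/z1.png",1.8);crop(s,225,150,130,130,4,"pics/z2.png",1.6)
cv2.imwrite("pics/z3.png",t)
E
```

```text
open t43.05 tcp [0.5229 0.0911 0.1179] F [-0.19 -0.16  0.16] T [-0.03 -0.13  0.02] w43.9 j6 -0.51
away t45.61 tcp [ 0.3504 -0.2995  0.2998] F [ 0.11 -0.41  0.59] T [-0.03 -0.12  0.04] w44.3 j6 -1.40[ WARN:0@22.543] global loadsave.cpp:1063 imwrite_ Unsupported depth image for selected encoder is fallbacked to CV_8U.
```

View pics/z1.png

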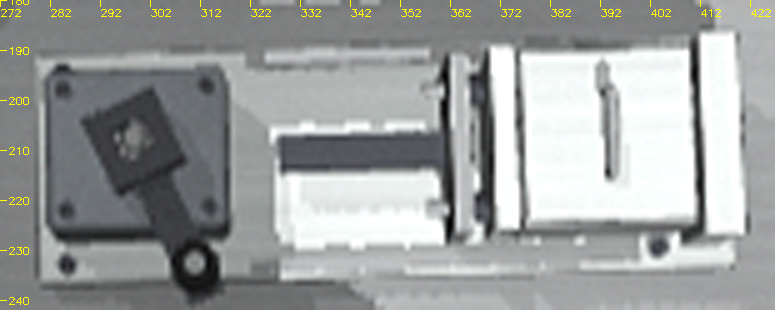

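View pics/z2.png

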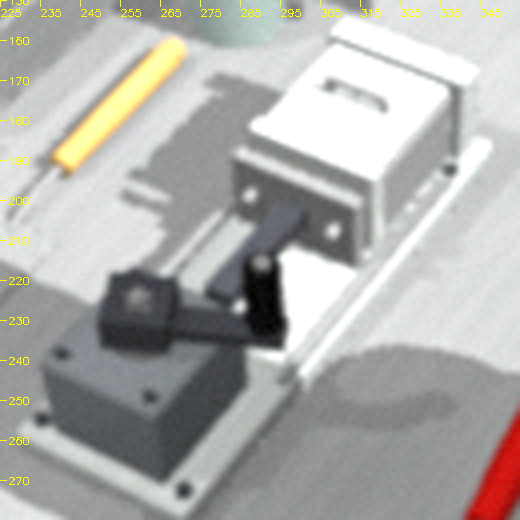

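View pics/z3.png

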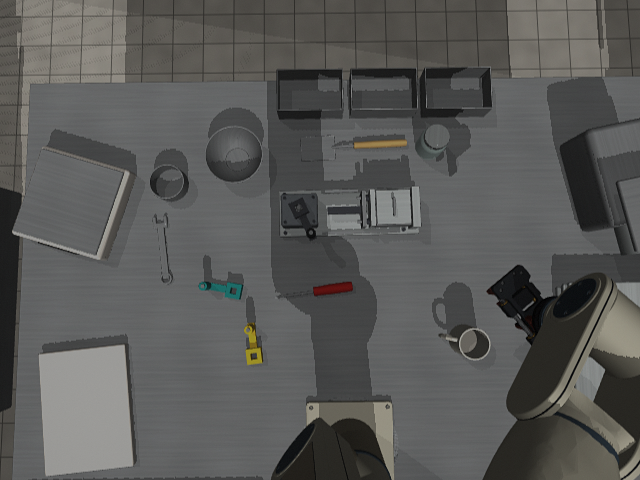

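```bash
python3 - <<'E'
from h import *
np.set_printoptions(precision=4,suppress=True)
PT=lambda u:((u[0]+.5)/5-.5+272,(u[1]+.5)/5-.5+180)
PS=lambda u:((u[0]+.5)/4-.5+225,(u[1]+.5)/4-.5+150)
h=tri(PT((195,263)),PS((262,262)));print("handle top",h)
d=h[0][:2]-C;print(np.linalg.norm(d),np.degrees(np.arctan2(d[1],d[0])), "expected -157")
a=np.radians(.95);R=np.array([[np.cos(a),-np.sin(a)],[np.sin(a),np.cos(a)]])
loc=lambda p:R.T@(p[:2]-C)
for n,u,z in(("plate back",(493,145),.082),("plate face",(520,145),.082),("mould near",(522,140),.076),("mould far",(696,140),.076)):print(n,loc(onz("top",PT(u),z)))
t2=np.load("t2.npy");t3=np.load("t3.npy")
for t in(t2,t3):print(t[192:196,358:382].mean((0,2)).round().astype(int))
E
```

```text
handle top (array([0.5239, 0.0886, 0.1541]), np.float64(0.0001252187071975214))
0.07031132432245447 -154.89709061022108 expected -157
plate back [-0.0031 -0.1752]
plate face [-0.0035 -0.1884]
mould near [-0.0002 -0.1903]
mould far [-0.0026 -0.2761]
[ 93  84  35  22 114 103 102 104  69  68  39  32 139 143 142 143 151  61
 117 139 136 136 135 135]
[ 94  86  35  22 116 104 103 106  69  70  39  33 141 144 144 145 153  61
 119 140 137 137 138 137]
```

Every check agrees and nothing crept back after release, so I'm handing the job in.

```bash
python3 - <<'E'
from station import *
job_done();print(get_time())
E
```

```text
the job is handed in; nothing more can be done
the job is handed in; nothing more can be done
```

I fitted the dark crank onto the square shaft and wound it clockwise about 2.3 turns. The mould is pushed home against the end stop and held, and I handed the job in at about 46 s; it reports no verdict.

- **Fit:** The crank dropped onto the square at the first try, at the yaw I read from the images (−52°), with a light 6 N press. The hub's underside came to rest at z = 0.093 m, which is the boss height.
- **Winding:** I gripped the free-spinning handle and moved it in a circle. The tangential force stayed near 1.5 N, then rose to 4.3 N once the mould met the stop. By the stated ratio that is roughly 30 N on the mould.
- **Last checks:** After release, the plate centre read −182 mm (home 181) and the mould centre about −233 mm (home 232). The plate and carriage pixels were unchanged, so the drive did not creep back. The crank was still seated, nothing else had visibly moved, and the robot was clear.
- **Small disagreements:**
  - The free-running handle force was about 1.5 N rather than the stated 3.5 N, because I read it while standing still.
  - Triangulated heights came out 2 to 5 mm off in places.
  - The final handle angle read −155° where I had commanded −157°.
  - The holding force is inferred from the force rise and the plate travel, not measured directly.

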